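Open the oil filler box and lock its bayonet cap

TASK

The filler cap inside the steel oil filler box has only been dropped into its neck and is not locked. Swing the box's hinged cover up and over until it meets its stop and leave it standing open; then press the cap down against its spring and turn it a quarter turn clockwise (seen from above) as far as it goes, so that it stays locked down when let go. Do not disturb the bottle, the carton and the jug standing around.

Things in the scene. Friction and masses are not known exactly. Their poses are not given: they have to be found in the camera images.
- filler_box: grey painted steel box fixed to the bench, open-topped, 160 mm (own x) by 200 mm (own y), rim 120 mm high, walls 4 mm. Origin at the centre of its underside, own z up. Its cover is hinged along the rim at its own +x side and has its handle at own -x. A brass tap sticks out 28 mm from its own +y end, up to 44 mm high. Inside, a deck lies 40 mm above the bench
- cover (a joint): angle of the cover (rad): 0 shut (level), grows as it opens upward, stop at 1.90 (leaning about 19 degrees back beyond upright). The hinge is stiff: the cover stays at whatever angle it is left, and takes about 3 to 6 N at the handle to raise; it starts slightly ajar
- cover_hinge (a point): point on the hinge axis, at mid-length, on the rim at the box's own +x side, 120 mm above the bench; the axis runs along the box's own y, level. The cover is a flat 160 x 200 mm plate, 5 mm thick, reaching from here towards own -x when shut
- cover_handle (a point): middle of the cover's handle: a round steel bar, 10 mm diameter, 130 mm long, parallel to the hinge axis, 200 mm from it and 40 mm ahead of the cover's free edge, in the cover's plane; two side arms join its ends to the cover. Pinched from above across the box's own x direction, it turns between the fingers as the cover swings
- neck_mouth (a point): centre of the mouth of the round steel filler neck that rises 26 mm from the middle of the deck, 66 mm above the bench; 100 mm outside diameter. Two inward lips (69 mm opening between them) leave two gaps, at the box's own +x and -x, for the cap's lugs. Stops under the lips let a pressed cap turn only clockwise seen from above, about 90 degrees from the gaps
- cap_grip (a point): centre of the upright grip bar on the black plastic bayonet cap (loose, 0.10 to 0.17 kg). The bar is 60 mm long (own x), 16 mm thick (own y), 36 mm tall (own z, up; 18 mm above and below this point). At the start it lies along the box's own x within 6 degrees, this point about 95 mm above the bench. Locked, it lies along the box's own y, about 5 mm lower
- cap_foot (a point): centre of the cap's underside, 36 mm below cap_grip. The foot is round, 64 mm diameter, 18 mm tall, with two lugs in line with the bar (80 mm over both). It stands on a spring plate: pressing takes 4 N at first, 10 N at the full travel of 10 mm. The lugs clear the lips when it is 5 to 10 mm down (8 is good) and can then turn under them; let go, the spring holds them up against the lips
- oil_bottle_mid (a point): bystander: round grey plastic oil bottle, 76 mm diameter, 190 mm tall, standing; point at half its height
- carton_mid (a point): bystander: cardboard carton 130 x 100 x 90 mm; point at its centre
- jug_mid (a point): bystander: white plastic measuring jug with a handle, 100 mm diameter, 140 mm tall; point at half its height, on its axis

How it is judged:
By the outcome, as a careful person would: the job done as asked, in the order asked, and still so for the second after the job is handed in, with the robot touching nothing.
It also fails if it takes over 51 s, if anything falls off the work surface, if the arm or the gripper's body presses on something with over 40 N, if the wrist force passes 120 N, or if a joint passes its speed limit or range.

ROBOT

A 6-joint arm with a two-finger parallel gripper is mounted at the origin on the work surface. World frame = base frame: x ahead of the robot, y to its left, z up, the work surface at z = 0. Lengths are in mm, angles in rad, forces in N, time in s.
With the tool pointing down it reaches from about 350 to 800 mm from the base axis. Payload 7.3 kg.
Tool frame: the origin (TCP) lies at the very end of the fingers, on their centre line; the grasp point (between the pads) lies 19 mm behind it; x points along the fingers, y is the direction in which the jaws open and shut, and the axes are right-handed (so a half turn about x gives the same grasp; the last joint's range is limited). The gripper opens to 85 mm and grips with 20 to 120 N. Pads are 22 mm wide; open, the fingers measure 114 mm over their backs; the gripper's body (76 mm by 85 mm) begins 54 mm behind the grasp point. The pads swing forward as they close: fully open they stand 13 mm farther back than shut.
Start: joints at [1.163, 0.342, 1.524, -0, 1.275, -0.146], TCP at [135.864, 507.134, 231.322] pointing down, gripper open.
Joint ranges: [-2.53, 2.53], [-0.77, 2.02], [0.04, 2.7], [-1, 4.14], [0.28, 2.66], [-3.11, 3.11]. Speed limits (rad/s): [2.57, 2.57, 3.14, 3.14, 3.14, 3.14].

INTERFACE

Orientations are given as a unit quaternion [w, x, y, z].
In Python, from rig import state, read_camera, camera_info, hand_in gives the robot as it stands.
- The arm moves only by the shell command python3 -m creep 'ROWS' [FORCE]. ROWS is JSON, a list of rows, each an object of numbers: "wx", "wy", "wz": the turn, a rotation vector about the tool's x, y, z in units of pi rad (1.0 is pi rad); "tx", "ty", "tz": the shift along the tool's x, y, z in units of 0.05 m (1.0 is 0.05 m); "hand": the closure, from 0 (fully open) to 1 (shut). A call has 1 to 8 rows; each row shifts and turns the commanded pose from where the row before left it, along the tool's axes as they then stand; what a row does not reach is not made up. A row lasts 1/8 s, in which the tool goes at most 62.5 mm and 10.7 degrees, less where a joint would pass 70% of its speed; a pose out of reach is approached as far as the arm can. A call with a number of a shift or a turn outside -1 to 1 is refused whole. A call with a gripper value outside its range is refused whole. The fingers move at their own pace and stop on an object; FORCE is the grip in N (left out, the last holds). Time passes only in rows, so rows that do not move let the fingers close. It gives the time, the measured TCP pose, the force and the opening at its end, in the units of the state.
- state(): the state, without advancing time (a new reading comes with each control period).
- read_camera(name): name is "scene" or "top"; returns the picture (480x640x3 uint8, red, green, blue); there is no depth.
- camera_info(name): a dict with "mtx" (3x3 intrinsics, pixels), "distortion" ([k1, k2, p1, p2, k3] as OpenCV has them; the pictures are not rectified), "world_to_cam" (4x4, takes a point from world to camera coordinates). Camera axes: x right, y up, looking along -z (the intrinsics and any distortion apply to the point x, -y, -z); pixel columns grow to the right and rows downward; lengths in mm; the calibration is good to about 2 mm. A picture is of the moment at which its call begins. camera_info takes no time and is no camera call.
- hand_in(): hands the job in, once; it reports no verdict.
The state is a dict: "time_s": time; "qpos": joint angles; "dq": joint speeds; "effort": joint torques, N m; "tcp_pos": TCP position; "tcp_rot": TCP orientation; "ft_force": force on the tool from outside, world axes, zero at the start; "wrist_torque": the same for the moment, N m; "gripper_width": finger opening in mm.
Only numpy, scipy, OpenCV 4.12 (cv2) and the standard library are available. Lean on these libraries where they do the work, as an engineer would, in place of code of your own. Each camera call takes 0.05 s, during which the arm holds its last target. There are 200 camera calls.

## Working session

There is one attempt and no reset: what is moved stays moved. The work goes in short steps, Python scripts to look and compute and a shell command to move; the robot and the scene stay as the last step left them, time stands still between calls to the robot, and variables do not carry over. Pictures are saved under pics/ and viewed, about 8 in all and at most 12, crops included, and the job is handed in when it is done.

```bash
mkdir -p pics; ls; python3 - <<'E'
from rig import *
import cv2
s=state();print(s)
for n in("scene","top"):
    cv2.imwrite(f"pics/{n}0.png",read_camera(n)[:,:,::-1]);c=camera_info(n);print(n,c)
E
```

```text
pics
{'time_s': 0.0, 'qpos': array([ 1.16300380e+00,  3.42745848e-01,  1.52504039e+00, -2.11180343e-05,
        1.27541657e+00, -1.46023043e-01]), 'dq': array([ 0.00046858, -0.0002752 ,  0.00134171,  0.00108698,  0.00070495,
       -0.00200582]), 'effort': array([-5.10026366e-04, -4.33671105e+01, -2.46007133e+01, -1.58451380e-04,
        7.92712119e-03,  2.65534528e-08]), 'tcp_pos': array([135.69376668, 506.72851418, 230.60581437]), 'tcp_rot': array([ 0.70091006,  0.09173374,  0.70120758, -0.09283283]), 'ft_force': array([0.99620105, 0.73123636, 0.11219455]), 'wrist_torque': array([ 0.00865111, -0.03307049,  0.03028511]), 'gripper_width': 85.35006669097803}
scene {'mtx': array([[459.1257227 ,   0.        , 327.37826287],
       [  0.        , 459.1257227 , 244.61420688],
       [  0.        ,   0.        ,   1.        ]]), 'distortion': array([-0.09087077,  0.        ,  0.        ,  0.        ,  0.        ]), 'world_to_cam': array([[ 6.91103832e-01,  7.22740476e-01,  4.65813738e-03,
        -3.98076997e+02],
       [-4.40357440e-01,  4.15953513e-01,  7.95655705e-01,
         1.54358329e+02],
       [ 5.73115014e-01, -5.51931951e-01,  6.05731212e-01,
        -1.34083322e+03],
       [ 0.00000000e+00,  0.00000000e+00,  0.00000000e+00,
         1.00000000e+00]])}
top {'mtx': array([[434.00911169,   0.        , 315.5448566 ],
       [  0.        , 434.00911169, 234.36029866],
       [  0.        ,   0.        ,   1.        ]]), 'distortion': array([-0.05988018,  0.        ,  0.        ,  0.        ,  0.        ]), 'world_to_cam': array([[ 8.14403958e-03, -9.99444488e-01, -3.23170161e-02,
         1.60128569e+01],
       [ 9.91387093e-01,  3.84548352e-03,  1.30907767e-01,
        -5.76735273e+02],
       [-1.30710772e-01, -3.31047907e-02,  9.90867684e-01,
        -9.97997392e+02],
       [ 0.00000000e+00,  0.00000000e+00,  0.00000000e+00,
         1.00000000e+00]])}
```

View pics/scene0.png

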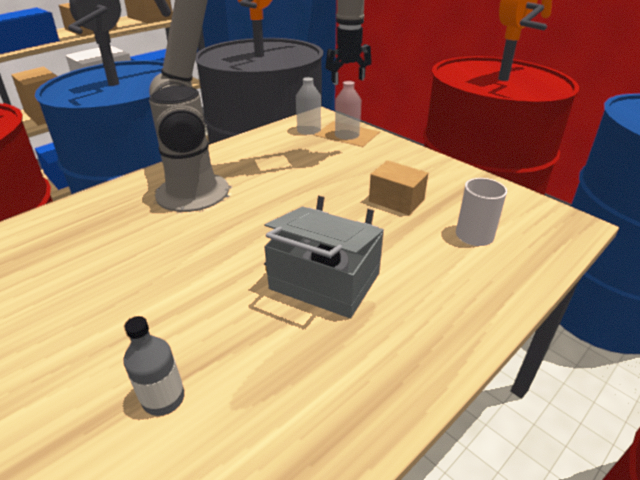

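View pics/top0.png

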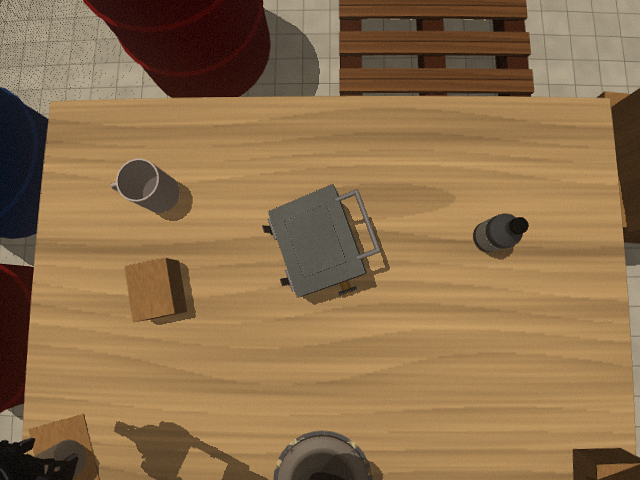

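The scene view shows the box at about (325,255) with its handle bar running (267,234)–(338,252). In the top view the box is at (318,240) and the bar runs (357,191)–(379,253). The hinge posts are on the left, and the tap at (347,289) faces the robot. I'll zoom both views into one picture.

```bash
python3 - <<'E'
import cv2,numpy as np
a=cv2.imread('pics/scene0.png')[185:315,245:395];b=cv2.imread('pics/top0.png')[175:305,255:395]
r=lambda i:cv2.resize(i,None,fx=3.9 if 0 else 4,fy=4,interpolation=cv2.INTER_CUBIC)
A=r(a);B=r(b)
cv2.imwrite('pics/za.png',A);cv2.imwrite('pics/zb.png',B)
cv2.imwrite('pics/z.png',cv2.resize(np.hstack([a,b]),None,fx=2.75,fy=4,interpolation=cv2.INTER_CUBIC))
E
```

```text
(no output)
```

View pics/z.png

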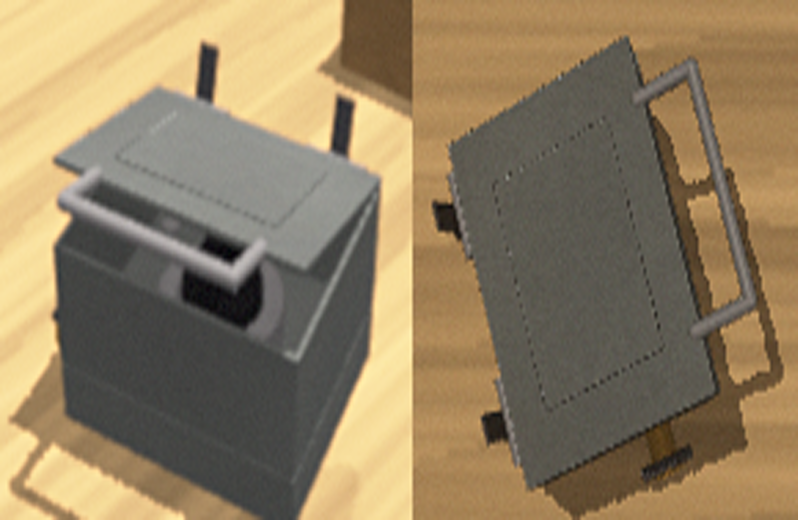

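The crop puts the bar ends at scene (269,235.5)/(331.5,253) and top (377.7,249.2)/(355.9,191). The cover corners and front rim corners are also readable, so I can triangulate from those.

```bash
cat > h.py <<'E'
import cv2,numpy as np
from rig import *
def ray(n,p):
    c=camera_info(n);u=cv2.undistortPoints(np.array([[p]],float),c['mtx'],c['distortion'])[0,0]
    T=c['world_to_cam'];R=T[:3,:3];o=-R.T@T[:3,3];d=R.T@np.array([u[0],-u[1],-1]);return o,d/np.linalg.norm(d)
def plane(n,p,z):
    o,d=ray(n,p);return o+d*(z-o[2])/d[2]
def tri(ps,pt):
    A=[ray('scene',ps),ray('top',pt)]
    M=sum(np.eye(3)-np.outer(d,d) for o,d in A);b=sum((np.eye(3)-np.outer(d,d))@o for o,d in A)
    x=np.linalg.solve(M,b);return x,max(np.linalg.norm(np.cross(x-o,d)) for o,d in A)
def pix(n,X):
    c=camera_info(n);p=(c['world_to_cam']@np.r_[X,1])[:3]*[1,-1,-1]
    return cv2.projectPoints(p[None],np.zeros(3),np.zeros(3),c['mtx'],c['distortion'])[0].ravel()
E
python3 - <<'E'
from h import *
np.set_printoptions(precision=1,suppress=True)
P={}
for k,a,b in[('bar+y',(269,235.5),(377.7,249.2)),('bar-y',(331.5,253),(355.9,191)),('hin-y',(383.2,230),(269.4,211.7)),('hin+y',(302.5,207.5),(298.5,297)),('free+y',(265,225),(365,273)),('free-y',(356,252),(333.4,185))]:
    P[k],e=tri(a,b);print(k,P[k],round(e,1))
a=plane('scene',(353.4,314.5),0);b=plane('scene',(353.4,273.7),120);c=plane('scene',(265.7,245.7),120)
print(a,b,c,np.linalg.norm(b-c))
print([ (plane('top',p,120)) for p in((269.4,211.7),(298.5,297))])
for n in P: pass
d=lambda i,j:np.linalg.norm(P[i]-P[j])
print(d('bar+y','bar-y'),d('hin-y','hin+y'),d('free+y','free-y'),d('hin-y','free-y'))
H=(P['hin-y']+P['hin+y'])/2;B=(P['bar+y']+P['bar-y'])/2
print(H,B,np.linalg.norm(H-B), np.degrees(np.arctan2(*(P['hin-y']-P['hin+y'])[[1,0]])),np.degrees(np.arctan2(*(P['bar-y']-P['bar+y'])[[1,0]])),np.degrees(np.arctan2(*(B-H)[[1,0]])))
E
```

```text
bar+y [ 528.9 -111.3  178.5] 1.6
bar-y [650.8 -66.3 181.6] 2.8
hin-y [617.4 121.2 123. ] 2.5
hin+y [431.1  54.8 122.4] 3.1
free+y [481.  -85.8 166.3] 2.0
free-y [667.2 -19.5 167.8] 3.1
[667.8 -13.    0. ] [670.9 -23.1 120. ] [486.9 -90.5 120. ] 195.8486332980645
[array([616.2, 119.8, 120. ]), array([429.1,  52.5, 120. ])]
129.9088993405955 197.84496178809653 197.63480257808905 155.81429383209365
[524.2  88.  122.7] [589.8 -88.8 180. ] 197.10314622638873 19.614929087364693 20.278401155795187 -69.64062162107912
```

```bash
cat >> h.py <<'E'
from scipy.spatial.transform import Rotation as Ro
def rot():
    w,x,y,z=state()['tcp_rot'];return Ro.from_quat([x,y,z,w])
def plan(pos,yaw=None):
    "shift in units of tool axes from now; yaw (deg) of tool y, tool down"
    s=state();R=rot();print('t',round(s['time_s'],2),'tcp',s['tcp_pos'].round(1),'q',s['qpos'].round(2),'F',s['ft_force'].round(1),'w',round(s['gripper_width'],1))
    print('axes x',R.as_matrix()[:,0].round(3),'y',R.as_matrix()[:,1].round(3))
    if yaw is not None:
        y=np.r_[np.cos(np.radians(yaw)),np.sin(np.radians(yaw)),0];x=np.r_[0,0,-1.]
        N=Ro.from_matrix(np.c_[x,y,np.cross(x,y)]);print('turn/pi',((R.inv()*N).as_rotvec()/np.pi).round(4))
        R2=N
    else: R2=R
    print('shift before turn',(R.inv().apply(np.array(pos)-s['tcp_pos'])/50).round(3),'after turn',(R2.inv().apply(np.array(pos)-s['tcp_pos'])/50).round(3))
E
python3 -c "
from h import *
for y in(-70,110): plan([590,-89,250],y)"
```

```text
t 0.1 tcp [135.7 506.8 230.7] q [ 1.16  0.34  1.52  0.    1.28 -0.15] F [-0.4  0.2  0.4] w 85.0
axes x [-0.001 -0.001 -1.   ] y [ 0.259  0.966 -0.001]
turn/pi [8.056e-01 5.000e-04 3.000e-04]
shift before turn [-0.376 -9.159 11.86 ] after turn [-0.386 14.305 -4.462]
t 0.1 tcp [135.7 506.8 230.7] q [ 1.16  0.34  1.52  0.    1.28 -0.15] F [-0.4  0.2  0.4] w 85.0
axes x [-0.001 -0.001 -1.   ] y [ 0.259  0.966 -0.001]
turn/pi [-0.1944 -0.0002  0.0004]
shift before turn [-0.376 -9.159 11.86 ] after turn [ -0.386 -14.305   4.462]
```

```bash
python3 -m creep '[{"wx":-0.05,"tx":-0.2,"hand":0.6},{"wx":-0.05,"tx":-0.2,"hand":0.6},{"wx":-0.05,"hand":0.6},{"wx":-0.0444,"hand":0.6}]' 40
python3 -m creep '[{"ty":-0.9,"tz":0.28,"hand":0.6},{"ty":-0.9,"tz":0.28,"hand":0.6},{"ty":-0.9,"tz":0.28,"hand":0.6},{"ty":-0.9,"tz":0.28,"hand":0.6},{"ty":-0.9,"tz":0.28,"hand":0.6},{"ty":-0.9,"tz":0.28,"hand":0.6},{"ty":-0.9,"tz":0.28,"hand":0.6},{"ty":-0.9,"tz":0.28,"hand":0.6}]'
python3 -c "
from h import *
plan([590,-89,250],110)"
```

```text
t 0.1 tcp [135.7 506.8 230.7] q [ 1.16  0.34  1.52  0.    1.28 -0.15] F [-0.4  0.2  0.4] w 85.0
axes x [-0.001 -0.001 -1.   ] y [ 0.259  0.966 -0.001]
turn/pi [-0.1944 -0.0002  0.0004]
shift before turn [-0.376 -9.159 11.86 ] after turn [ -0.386 -14.305   4.462]$[0]: bad value
$[0]: bad value
```

```bash
python3 -m creep '[{"wx":-0.05,"wy":0,"wz":0,"tx":-0.2,"ty":0,"tz":0,"hand":0.6},{"wx":-0.05,"wy":0,"wz":0,"tx":-0.2,"ty":0,"tz":0,"hand":0.6},{"wx":-0.05,"wy":0,"wz":0,"tx":0,"ty":0,"tz":0,"hand":0.6},{"wx":-0.0444,"wy":0,"wz":0,"tx":0,"ty":0,"tz":0,"hand":0.6}]' 40
python3 -c "
from h import *
plan([590,-89,250],110)"
```

```text
time_s: 0.6
tcp_pos: [135.8, 506.9, 251.0]
tcp_rot: [0.696, -0.125, 0.696, 0.124]
ft_force: [0.8, 0.6, -0.2]
gripper_width: 34.3
t 0.6 tcp [135.8 506.9 251. ] q [ 1.16  0.33  1.49  0.    1.32 -0.76] F [ 0.8  0.6 -0.2] w 34.3
axes x [-0.    -0.001 -1.   ] y [-0.346  0.938 -0.   ]
turn/pi [ 0.0015 -0.0001  0.0001]
shift before turn [  0.025 -14.328   4.393] after turn [  0.021 -14.307   4.46 ]
```

```bash
python3 -m creep '[{"wx":0,"wy":0,"wz":0,"tx":0,"ty":-0.9,"tz":0.28,"hand":0.62},{"wx":0,"wy":0,"wz":0,"tx":0,"ty":-0.9,"tz":0.28,"hand":0.62},{"wx":0,"wy":0,"wz":0,"tx":0,"ty":-0.9,"tz":0.28,"hand":0.62},{"wx":0,"wy":0,"wz":0,"tx":0,"ty":-0.9,"tz":0.28,"hand":0.62},{"wx":0,"wy":0,"wz":0,"tx":0,"ty":-0.9,"tz":0.28,"hand":0.62},{"wx":0,"wy":0,"wz":0,"tx":0,"ty":-0.9,"tz":0.28,"hand":0.62},{"wx":0,"wy":0,"wz":0,"tx":0,"ty":-0.9,"tz":0.28,"hand":0.62},{"wx":0,"wy":0,"wz":0,"tx":0,"ty":-0.9,"tz":0.28,"hand":0.62}]' 
python3 -m creep '[{"wx":0,"wy":0,"wz":0,"tx":0,"ty":-0.9,"tz":0.28,"hand":0.62},{"wx":0,"wy":0,"wz":0,"tx":0,"ty":-0.9,"tz":0.28,"hand":0.62},{"wx":0,"wy":0,"wz":0,"tx":0,"ty":-0.9,"tz":0.28,"hand":0.62},{"wx":0,"wy":0,"wz":0,"tx":0,"ty":-0.9,"tz":0.28,"hand":0.62},{"wx":0,"wy":0,"wz":0,"tx":0,"ty":-0.9,"tz":0.28,"hand":0.62},{"wx":0,"wy":0,"wz":0,"tx":0,"ty":-0.9,"tz":0.28,"hand":0.62},{"wx":0,"wy":0,"wz":0,"tx":0,"ty":-0.9,"tz":0.28,"hand":0.62},{"wx":0,"wy":0,"wz":0,"tx":0,"ty":0,"tz":0,"hand":0.62}]' 
python3 -c "
from h import *
plan([590,-89,235],110)"
```

```text
time_s: 1.6
tcp_pos: [364.8, 205.7, 251.2]
tcp_rot: [0.696, -0.123, 0.696, 0.123]
ft_force: [0.5, 0.4, -0.2]
gripper_width: 32.9
time_s: 2.6
tcp_pos: [564.9, -58.0, 250.0]
tcp_rot: [0.696, -0.122, 0.697, 0.122]
ft_force: [-1.1, 1.6, 0.5]
gripper_width: 32.3
t 2.6 tcp [564.9 -58.  250. ] q [-0.24  0.41  1.37 -0.    1.36 -2.15] F [-1.1  1.6  0.5] w 32.3
axes x [-0.001 -0.    -1.   ] y [-0.339  0.941  0.   ]
turn/pi [-0.0011 -0.0004 -0.0001]
shift before turn [ 0.299 -0.754  0.262] after turn [ 0.3   -0.755  0.259]
```

```bash
python3 -m creep '[{"wx":0,"wy":0,"wz":0,"tx":0.3,"ty":-0.4,"tz":0.13,"hand":0.62},{"wx":0,"wy":0,"wz":0,"tx":0.3,"ty":-0.35,"tz":0.13,"hand":0.62},{"wx":0,"wy":0,"wz":0,"tx":0.3,"ty":0,"tz":0,"hand":0.62},{"wx":0,"wy":0,"wz":0,"tx":0,"ty":0,"tz":0,"hand":0.62}]' 
python3 - <<'E'
from h import *
plan([590,-89,161],110)
a=read_camera('scene')[:,:,::-1][150:290,235:395];b=read_camera('top')[:,:,::-1][165:305,265:425]
cv2.imwrite('pics/g1.png',np.hstack([cv2.resize(i,None,fx=2.5,fy=4,interpolation=cv2.INTER_CUBIC) for i in(a,b)]))
E
```

```text
time_s: 3.1
tcp_pos: [587.8, -85.3, 204.5]
tcp_rot: [0.695, -0.122, 0.698, 0.124]
ft_force: [0.7, 0.3, -0.7]
gripper_width: 32.6
t 3.1 tcp [587.8 -85.3 204.5] q [-0.27  0.49  1.36  0.    1.29 -2.19] F [ 0.7  0.3 -0.7] w 32.6
axes x [-0.004  0.001 -1.   ] y [-0.342  0.94   0.003]
turn/pi [ 0.     -0.001  -0.0008]
shift before turn [ 0.869 -0.086  0.018] after turn [ 0.87  -0.084  0.016]
```

View pics/g1.png

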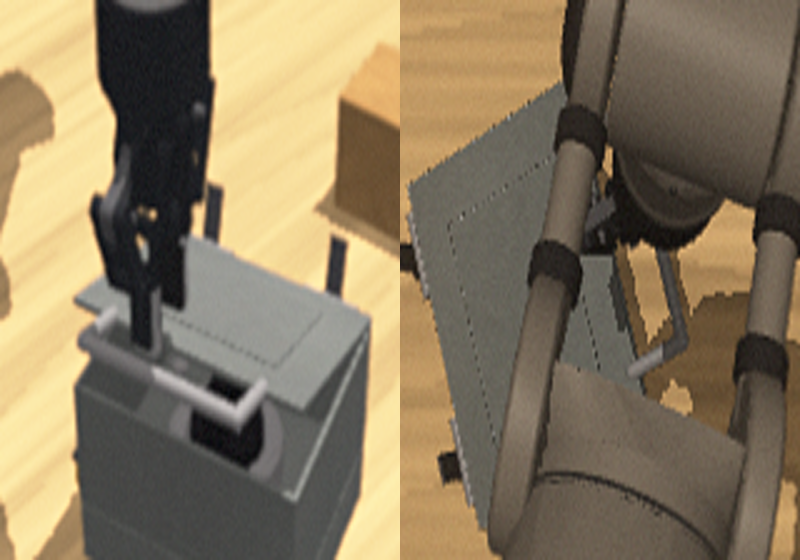

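The scene crop shows the fingers just above the bar's middle, about 4 mm inward of it, which agrees with the plan numbers. I'll lower and grip.

```bash
python3 -m creep '[{"wx":0,"wy":0,"wz":0,"tx":0.1,"ty":-0.09,"tz":0.02,"hand":0.62},{"wx":0,"wy":0,"wz":0,"tx":0.2,"ty":0,"tz":0,"hand":0.62},{"wx":0,"wy":0,"wz":0,"tx":0.2,"ty":0,"tz":0,"hand":0.62},{"wx":0,"wy":0,"wz":0,"tx":0.2,"ty":0,"tz":0,"hand":0.62},{"wx":0,"wy":0,"wz":0,"tx":0.17,"ty":0,"tz":0,"hand":0.62},{"wx":0,"wy":0,"wz":0,"tx":0,"ty":0,"tz":0,"hand":0.62}]' 
python3 -m creep '[{"wx":0,"wy":0,"wz":0,"tx":0,"ty":0,"tz":0,"hand":0.8},{"wx":0,"wy":0,"wz":0,"tx":0,"ty":0,"tz":0,"hand":1},{"wx":0,"wy":0,"wz":0,"tx":0,"ty":0,"tz":0,"hand":1},{"wx":0,"wy":0,"wz":0,"tx":0,"ty":0,"tz":0,"hand":1}]' 40
```

```text
time_s: 3.95
tcp_pos: [591.1, -89.9, 161.8]
tcp_rot: [0.696, -0.122, 0.697, 0.123]
ft_force: [0.3, -0.1, 0.2]
gripper_width: 32.4
time_s: 4.45
tcp_pos: [591.7, -89.9, 163.1]
tcp_rot: [0.697, -0.123, 0.696, 0.123]
ft_force: [-0.6, 2.8, 1.1]
gripper_width: 8.5
```

```bash
python3 -c "
import numpy as np
t=np.radians(np.linspace(18.1,110.1,17));print(np.c_[np.degrees(t[1:]),-np.diff(4*np.sin(t)),-np.diff(4*np.cos(t))].round(2).tolist())"
```

```text
[[23.85, -0.37, 0.14], [29.6, -0.36, 0.18], [35.35, -0.34, 0.22], [41.1, -0.32, 0.25], [46.85, -0.29, 0.28], [52.6, -0.26, 0.31], [58.35, -0.23, 0.33], [64.1, -0.19, 0.35], [69.85, -0.16, 0.37], [75.6, -0.12, 0.38], [81.35, -0.08, 0.39], [87.1, -0.04, 0.4], [92.85, -0.0, 0.4], [98.6, 0.04, 0.4], [104.35, 0.08, 0.39], [110.1, 0.12, 0.38]]
```

```bash
python3 -m creep '[{"wx":0,"wy":0,"wz":0,"tx":-0.37,"ty":0.14,"tz":0,"hand":1},{"wx":0,"wy":0,"wz":0,"tx":-0.36,"ty":0.18,"tz":0,"hand":1},{"wx":0,"wy":0,"wz":0,"tx":-0.34,"ty":0.22,"tz":0,"hand":1},{"wx":0,"wy":0,"wz":0,"tx":-0.32,"ty":0.25,"tz":0,"hand":1}]' 
python3 -c "
from h import *
plan([523.5+200*np.cos(np.radians(41.1))*.342,87.5-200*np.cos(np.radians(41.1))*.94,120-19+200*np.sin(np.radians(41.1))],110)"
```

```text
time_s: 4.95
tcp_pos: [579.0, -54.5, 234.2]
tcp_rot: [0.698, -0.124, 0.695, 0.121]
ft_force: [4.9, -5.7, -2.2]
gripper_width: 8.1
t 4.95 tcp [579.  -54.5 234.2] q [-0.22  0.44  1.36 -0.    1.33 -2.14] F [ 4.9 -5.7 -2.2] w 8.1
axes x [ 0.004 -0.004 -1.   ] y [-0.341  0.94  -0.005]
turn/pi [-0.0003  0.0008  0.0016]
shift before turn [ 0.034  0.033 -0.073] after turn [ 0.034  0.033 -0.072]
```

Following the arc well with low forces, so I'll continue.

```bash
python3 -m creep '[{"wx":0,"wy":0,"wz":0,"tx":-0.29,"ty":0.28,"tz":0,"hand":1},{"wx":0,"wy":0,"wz":0,"tx":-0.26,"ty":0.31,"tz":0,"hand":1},{"wx":0,"wy":0,"wz":0,"tx":-0.23,"ty":0.33,"tz":0,"hand":1},{"wx":0,"wy":0,"wz":0,"tx":-0.19,"ty":0.35,"tz":0,"hand":1},{"wx":0,"wy":0,"wz":0,"tx":-0.16,"ty":0.37,"tz":0,"hand":1},{"wx":0,"wy":0,"wz":0,"tx":-0.12,"ty":0.38,"tz":0,"hand":1}]' 
python3 -c "
from h import *
a=np.radians(75.6)
plan([523.5+200*np.cos(a)*.342,87.5-200*np.cos(a)*.94,120-19+200*np.sin(a)],110)"
```

```text
time_s: 5.7
tcp_pos: [545.4, 40.0, 299.4]
tcp_rot: [0.7, -0.125, 0.693, 0.12]
ft_force: [4.5, -7.2, 7.9]
gripper_width: 8.2
t 5.7 tcp [545.4  40.  299.4] q [-0.06  0.33  1.35 -0.    1.45 -1.98] F [ 4.5 -7.2  7.9] w 8.2
axes x [ 0.01  -0.005 -1.   ] y [-0.34   0.94  -0.008]
turn/pi [-0.0005  0.0025  0.0026]
shift before turn [ 0.092  0.047 -0.088] after turn [ 0.093  0.046 -0.087]
```

```bash
python3 -m creep '[{"wx":0,"wy":0,"wz":0,"tx":-0.05,"ty":0.4,"tz":0,"hand":1},{"wx":0,"wy":0,"wz":0,"tx":-0.01,"ty":0.4,"tz":0,"hand":1},{"wx":0,"wy":0,"wz":0,"tx":0.02,"ty":0.4,"tz":0,"hand":1},{"wx":0,"wy":0,"wz":0,"tx":0.06,"ty":0.4,"tz":0,"hand":1},{"wx":0,"wy":0,"wz":0,"tx":0.08,"ty":0.39,"tz":0,"hand":1}]' 
python3 -c "
from h import *
a=np.radians(109)
plan([523.5+200*np.cos(a)*.342,87.5-200*np.cos(a)*.94,120-19+200*np.sin(a)],110)"
```

```text
time_s: 6.32
tcp_pos: [510.9, 136.9, 297.4]
tcp_rot: [0.701, -0.123, 0.691, 0.123]
ft_force: [-4.0, 3.3, 28.8]
gripper_width: 8.2
t 6.33 tcp [510.9 136.9 297.4] q [ 0.12  0.3   1.4   0.    1.43 -1.8 ] F [-4.   3.3 28.8] w 8.2
axes x [ 0.014  0.003 -1.   ] y [-0.342  0.94  -0.002]
turn/pi [0.0001 0.0044 0.0007]
shift before turn [ 0.144  0.289 -0.103] after turn [ 0.146  0.289 -0.101]
```

```bash
python3 -m creep '[{"wx":0,"wy":0,"wz":0,"tx":-0.02,"ty":0.15,"tz":0,"hand":1},{"wx":0,"wy":0,"wz":0,"tx":0,"ty":0.15,"tz":0,"hand":1}]' 
python3 -m creep '[{"wx":0,"wy":0,"wz":0,"tx":0.05,"ty":0.1,"tz":0,"hand":1}]'
python3 -c "
from h import *
a=np.radians(109)
plan([523.5+200*np.cos(a)*.342,87.5-200*np.cos(a)*.94,120-19+200*np.sin(a)],110)"
```

```text
time_s: 6.58
tcp_pos: [506.0, 150.0, 293.8]
tcp_rot: [0.699, -0.123, 0.693, 0.122]
ft_force: [7.0, -1.3, -1.9]
gripper_width: 8.3
time_s: 6.7
tcp_pos: [504.9, 153.5, 292.4]
tcp_rot: [0.7, -0.124, 0.693, 0.121]
ft_force: [3.9, -14.8, 22.0]
gripper_width: 8.3
t 6.7 tcp [504.9 153.5 292.4] q [ 0.15  0.3   1.41 -0.    1.42 -1.77] F [  3.9 -14.8  22. ] w 8.3
axes x [ 0.01  -0.002 -1.   ] y [-0.342  0.94  -0.005]
turn/pi [-0.      0.0029  0.0017]
shift before turn [ 0.046 -0.065 -0.102] after turn [ 0.046 -0.066 -0.102]
```

```bash
python3 -m creep '[{"wx":0,"wy":0,"wz":0,"tx":-0.03,"ty":0.12,"tz":0,"hand":1},{"wx":0,"wy":0,"wz":0,"tx":0,"ty":0,"tz":0,"hand":1}]'
```

```text
time_s: 6.95
tcp_pos: [504.8, 153.6, 292.7]
tcp_rot: [0.7, -0.127, 0.693, 0.117]
ft_force: [13.1, -25.1, 5.6]
gripper_width: 8.5
```

The tool did not move and the force rose to 28 N, so the cover is at its stop. I'll release, rise and look.

```bash
python3 -m creep '[{"wx":0,"wy":0,"wz":0,"tx":0,"ty":0,"tz":0,"hand":0.6},{"wx":0,"wy":0,"wz":0,"tx":0,"ty":0,"tz":0,"hand":0.6},{"wx":0,"wy":0,"wz":0,"tx":-0.2,"ty":0,"tz":0,"hand":0.6},{"wx":0,"wy":0,"wz":0,"tx":-0.5,"ty":0,"tz":0,"hand":0.6},{"wx":0,"wy":0,"wz":0,"tx":-0.5,"ty":0,"tz":0,"hand":0.6},{"wx":0,"wy":0,"wz":0,"tx":-0.2,"ty":-0.5,"tz":0,"hand":0.6},{"wx":0,"wy":0,"wz":0,"tx":0,"ty":-1,"tz":0,"hand":0.3},{"wx":0,"wy":0,"wz":0,"tx":0,"ty":-1,"tz":0,"hand":0.3}]'
python3 -m creep '[{"wx":0.055,"wy":0,"wz":0,"tx":0,"ty":-1,"tz":0,"hand":0.3},{"wx":0.055,"wy":0,"wz":0,"tx":0,"ty":-1,"tz":0,"hand":0.3},{"wx":0.055,"wy":0,"wz":0,"tx":0,"ty":0,"tz":0,"hand":0.3},{"wx":0.055,"wy":0,"wz":0,"tx":0,"ty":0,"tz":0,"hand":0.3},{"wx":0.055,"wy":0,"wz":0,"tx":0,"ty":0,"tz":0,"hand":0.3},{"wx":0.055,"wy":0,"wz":0,"tx":0,"ty":0,"tz":0,"hand":0.3},{"wx":0.055,"wy":0,"wz":0,"tx":0,"ty":0,"tz":0,"hand":0.3},{"wx":0.055,"wy":0,"wz":0,"tx":0,"ty":0,"tz":0,"hand":0.3}]'
python3 - <<'E'
from h import *
plan([551,14,200],20)
a=read_camera('scene')[:,:,::-1];b=read_camera('top')[:,:,::-1]
cv2.imwrite('pics/s2.png',a);cv2.imwrite('pics/t2.png',b)
cv2.imwrite('pics/g2.png',np.hstack([cv2.resize(a[150:320,235:395],None,fx=3,fy=3,interpolation=2),cv2.resize(b[140:310,255:355],None,fx=3,fy=3,interpolation=2)]))
E
```

```text
time_s: 7.95
tcp_pos: [543.5, 42.0, 360.8]
tcp_rot: [0.697, -0.123, 0.696, 0.123]
ft_force: [-0.0, 0.3, 0.8]
gripper_width: 59.7
time_s: 8.95
tcp_pos: [569.0, -53.2, 360.5]
tcp_rot: [0.614, 0.351, 0.614, -0.351]
ft_force: [-0.0, -0.4, 0.3]
gripper_width: 60.1
t 8.95 tcp [569.  -53.2 360.5] q [-0.23  0.37  1.13  0.    1.64 -0.76] F [-0.  -0.4  0.3] w 60.1
axes x [ 0.  0. -1.] y [0.862 0.508 0.   ]
turn/pi [ 0.0584 -0.     -0.0001]
shift before turn [ 3.21   0.371 -1.34 ] after turn [ 3.209  0.121 -1.386]
```

View pics/g2.png

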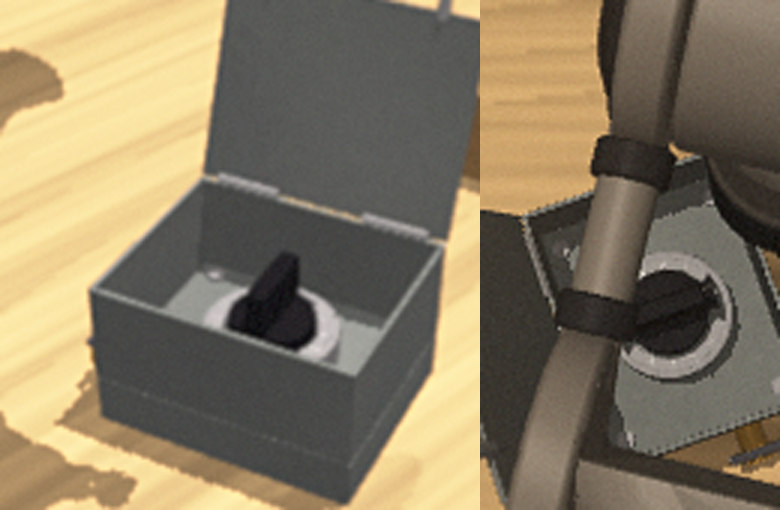

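The cover stands fully open. The cap's bar is at crop (270,290) in the scene view, and the arm partly hides it from the top. I'll swing aside for a clear top view.

```bash
python3 -m creep '[{"wx":0,"wy":0,"wz":0,"tx":0,"ty":-0.6,"tz":0.8,"hand":0.3},{"wx":0,"wy":0,"wz":0,"tx":0,"ty":-0.6,"tz":0.8,"hand":0.3},{"wx":0,"wy":0,"wz":0,"tx":0,"ty":-0.6,"tz":0.8,"hand":0.3},{"wx":0,"wy":0,"wz":0,"tx":0,"ty":-0.6,"tz":0.8,"hand":0.3},{"wx":0.058,"wy":0,"wz":0,"tx":0,"ty":0,"tz":0,"hand":0.3},{"wx":0,"wy":0,"wz":0,"tx":0,"ty":0,"tz":0,"hand":0.3}]'
python3 - <<'E'
from h import *
np.set_printoptions(precision=1,suppress=True)
a=read_camera('scene')[:,:,::-1];b=read_camera('top')[:,:,::-1]
cv2.imwrite('pics/s3.png',a);cv2.imwrite('pics/t3.png',b)
cv2.imwrite('pics/g3.png',np.hstack([cv2.resize(a[225:275,295:355],None,fx=6,fy=8,interpolation=2),cv2.resize(b[210:285,280:360],None,fx=5.3333,fy=5.3333,interpolation=2)]))
c=[plane('scene',p,120) for p in((265.7,246.7),(303,210),(382.7,230),(353.3,276))];print(np.array(c),np.mean(c,0))
print([np.linalg.norm(c[i]-c[i-1]) for i in range(4)])
E
```

```text
time_s: 9.8
tcp_pos: [547.9, -252.9, 359.9]
tcp_rot: [0.581, 0.403, 0.581, -0.403]
ft_force: [-0.0, 0.4, -0.1]
gripper_width: 60.0
[[489.6 -92.5 120. ]
 [438.7  53.6 120. ]
 [615.2 126.2 120. ]
 [675.3 -28.1 120. ]] [554.7  14.8 120. ]
[np.float64(196.55705730611825), np.float64(154.7399576430845), np.float64(190.88123791116817), np.float64(165.54530465602673)]
```

View pics/g3.png

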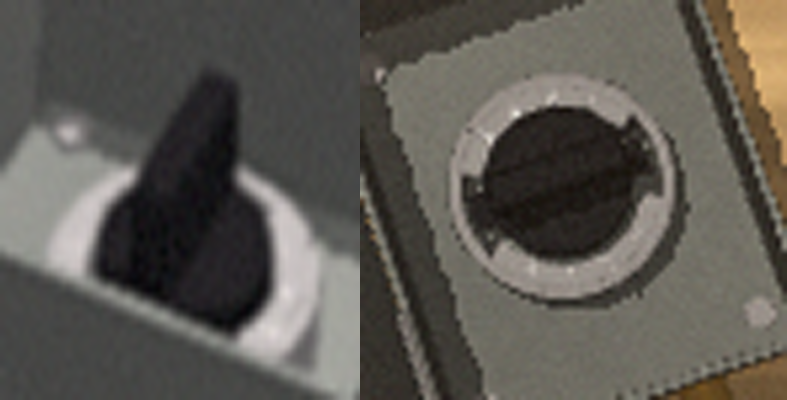

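The top crop shows the ring spanning x 448–678 and y 72–300, with the bar about 19° off the horizontal. I'll stretch the contrast for the bar edges.

```bash
python3 - <<'E'
from h import *
np.set_printoptions(precision=1,suppress=True)
a=cv2.imread('pics/s3.png');b=cv2.imread('pics/t3.png')
f=lambda i:np.clip(i.astype(float)*4-20,0,255).astype(np.uint8)
cv2.imwrite('pics/g4.png',f(np.hstack([cv2.resize(a[230:270,305:345],None,fx=10,fy=10,interpolation=2),cv2.resize(b[225:265,298:338],None,fx=10,fy=10,interpolation=2)])))
print(plane('top',(318.1,244.9),66))
E
```

```text
[548.4  12.4  66. ]
```

View pics/g4.png

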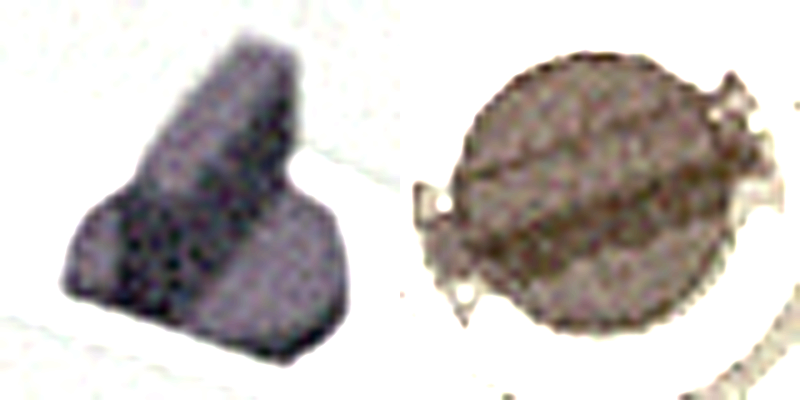

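```bash
python3 - <<'E'
from h import *
np.set_printoptions(precision=1,suppress=True)
print(tri((327,242),(317.8,242.2)),plane('scene',(327,242),113),plane('top',(317.8,242.2),113))
e=[plane('top',(298+x/10,225+y/10),113) for x,y in((65,180),(300,105),(80,240),(340,160))]
for i in(0,2):print(np.degrees(np.arctan2(*(e[i+1]-e[i])[[1,0]])))
plan([551,14,250],18)
E
```

```text
(array([552.3,  15.1, 110.1]), np.float64(4.144370753410222)) [557.4  16.  113. ] [549.3  11.9 113. ]
-71.9250493019121
-72.5339405386224
t 9.9 tcp [ 548.1 -252.   360.1] q [-0.6  0.4  1.   0.   1.7 -0.9] F [-0.1 -0.3  0.5] w 59.8
axes x [ 0.  0. -1.] y [0.9 0.4 0. ]
turn/pi [ 0. -0. -0.]
shift before turn [ 2.2  1.9 -5. ] after turn [ 2.2  1.7 -5. ]
```

```bash
python3 -m creep '[{"wx":0,"wy":0,"wz":0,"tx":0,"ty":0.35,"tz":-1,"hand":0.45},{"wx":0,"wy":0,"wz":0,"tx":0,"ty":0.35,"tz":-1,"hand":0.45},{"wx":0,"wy":0,"wz":0,"tx":0.4,"ty":0.35,"tz":-1,"hand":0.45},{"wx":0,"wy":0,"wz":0,"tx":0.6,"ty":0.35,"tz":-1,"hand":0.45},{"wx":0,"wy":0,"wz":0,"tx":0.6,"ty":0.35,"tz":-1,"hand":0.45},{"wx":0,"wy":0,"wz":0,"tx":0.6,"ty":0,"tz":0,"hand":0.45},{"wx":0,"wy":0,"wz":0,"tx":0,"ty":0,"tz":0,"hand":0.45}]'
python3 - <<'E'
from h import *
plan([551,13.5,140],18)
E
```

```text
time_s: 10.78
tcp_pos: [541.7, 13.7, 248.3]
tcp_rot: [0.58, 0.401, 0.583, -0.403]
ft_force: [0.6, -0.7, 0.5]
gripper_width: 47.3
t 10.78 tcp [541.7  13.7 248.3] q [-0.12  0.36  1.44 -0.    1.34 -0.48] F [ 0.6 -0.7  0.5] w 47.3
axes x [-0.004  0.    -1.   ] y [ 0.936  0.353 -0.004]
turn/pi [ 0.0149 -0.0006  0.0012]
shift before turn [2.166 0.18  0.073] after turn [2.167 0.175 0.061]
```

```bash
python3 -m creep '[{"wx":0.015,"wy":0,"wz":0,"tx":0,"ty":0.18,"tz":0.06,"hand":0.45},{"wx":0,"wy":0,"wz":0,"tx":0.7,"ty":0,"tz":0,"hand":0.45},{"wx":0,"wy":0,"wz":0,"tx":0.7,"ty":0,"tz":0,"hand":0.45},{"wx":0,"wy":0,"wz":0,"tx":0.75,"ty":0,"tz":0,"hand":0.45},{"wx":0,"wy":0,"wz":0,"tx":0,"ty":0,"tz":0,"hand":0.45}]'
python3 - <<'E'
from h import *
plan([551,13.5,80],18)
a=read_camera('scene')[:,:,::-1]
cv2.imwrite('pics/g5.png',np.clip(cv2.resize(a[180:280,275:375],None,fx=6,fy=6,interpolation=2).astype(float)*2.5,0,255))
E
```

```text
time_s: 11.4
tcp_pos: [551.7, 12.2, 141.5]
tcp_rot: [0.57, 0.416, 0.572, -0.418]
ft_force: [0.1, 0.2, 0.5]
gripper_width: 46.6
t 11.4 tcp [551.7  12.2 141.5] q [-0.12  0.48  1.57  0.    1.09 -0.43] F [0.1 0.2 0.5] w 46.6
axes x [-0.004  0.    -1.   ] y [ 0.953  0.304 -0.003]
turn/pi [-0.0016 -0.0005  0.001 ]
shift before turn [ 1.23  -0.002 -0.028] after turn [ 1.23  -0.006 -0.03 ][ WARN:0@3.587] global loadsave.cpp:1063 imwrite_ Unsupported depth image for selected encoder is fallbacked to CV_8U.
```

View pics/g5.png

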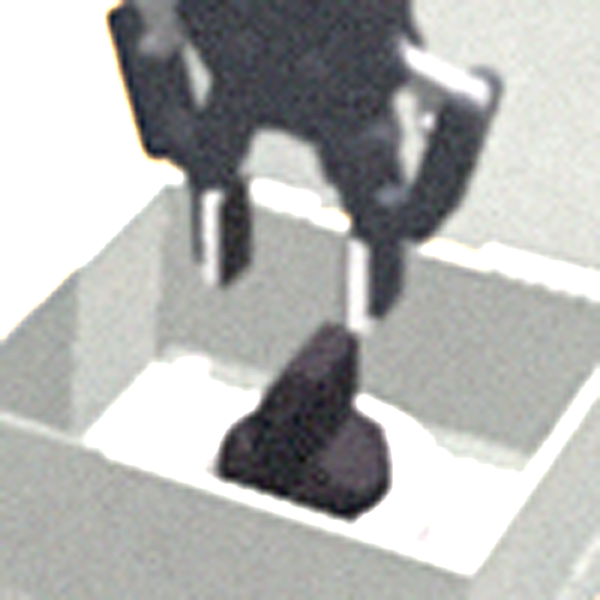

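The scene crop shows the fingers straddling the bar, with it slightly right of centre. I'll check the camera bias against the known TCP.

```bash
python3 - <<'E'
from h import *
for X in((551.7,12.2,141.5),(551.7,12.2,113),(555,13,113)): print((pix('scene',np.array(X))-[275,180])*6)
E
```

```text
[292.95269541 303.00249955]
[292.9533607  369.38528782]
[301.11196712 372.56771513]
```

```bash
python3 -m creep '[{"wx":0,"wy":0,"wz":0,"tx":0.4,"ty":0.04,"tz":-0.02,"hand":0.45},{"wx":0,"wy":0,"wz":0,"tx":0.4,"ty":0,"tz":0,"hand":0.45},{"wx":0,"wy":0,"wz":0,"tx":0.38,"ty":0,"tz":0,"hand":0.45},{"wx":0,"wy":0,"wz":0,"tx":0,"ty":0,"tz":0,"hand":0.45}]'
python3 -m creep '[{"wx":0,"wy":0,"wz":0,"tx":0,"ty":0,"tz":0,"hand":0.7},{"wx":0,"wy":0,"wz":0,"tx":0,"ty":0,"tz":0,"hand":0.75},{"wx":0,"wy":0,"wz":0,"tx":0,"ty":0,"tz":0,"hand":1},{"wx":0,"wy":0,"wz":0,"tx":0,"ty":0,"tz":0,"hand":1},{"wx":0,"wy":0,"wz":0,"tx":0,"ty":0,"tz":0,"hand":1}]' 20
python3 -c "
from h import *
plan([551,13.5,80],18);print(state()['wrist_torque'])"
```

```text
time_s: 11.95
tcp_pos: [555.0, 13.8, 84.6]
tcp_rot: [0.571, 0.417, 0.571, -0.417]
ft_force: [-0.4, 0.1, -0.6]
gripper_width: 46.7
time_s: 12.58
tcp_pos: [554.6, 13.9, 83.8]
tcp_rot: [0.571, 0.418, 0.57, -0.417]
ft_force: [0.7, -0.8, 3.6]
gripper_width: 15.3
t 12.57 tcp [554.6  13.9  83.8] q [-0.11  0.55  1.63 -0.    0.96 -0.42] F [ 0.7 -0.8  3.6] w 15.3
axes x [ 0.001 -0.    -1.   ] y [0.953 0.303 0.001]
turn/pi [-0.0019  0.0002 -0.0004]
shift before turn [ 0.075 -0.071 -0.014] after turn [ 0.075 -0.071 -0.014]
[-0.18353862 -0.0427559   0.01685093]
```

```bash
python3 -m creep '[{"wx":0,"wy":0,"wz":0,"tx":0,"ty":0,"tz":0,"hand":1},{"wx":0,"wy":0,"wz":0,"tx":0.05,"ty":0,"tz":0,"hand":1},{"wx":0,"wy":0,"wz":0,"tx":0.05,"ty":0,"tz":0,"hand":1},{"wx":0,"wy":0,"wz":0,"tx":0.07,"ty":0,"tz":0,"hand":1},{"wx":0,"wy":0,"wz":0,"tx":0,"ty":0,"tz":0,"hand":1}]' 60
python3 -c "
from h import *
plan([551,13.5,80],18);print(state()['wrist_torque'])"
```

```text
time_s: 13.2
tcp_pos: [554.6, 13.9, 75.0]
tcp_rot: [0.571, 0.418, 0.57, -0.417]
ft_force: [0.0, -1.7, 7.1]
gripper_width: 15.1
t 13.2 tcp [554.6  13.9  75. ] q [-0.11  0.56  1.64 -0.    0.94 -0.42] F [ 0.  -1.7  7.1] w 15.1
axes x [ 0.001 -0.    -1.   ] y [0.953 0.303 0.001]
turn/pi [-0.0019  0.0002 -0.0003]
shift before turn [-0.1   -0.071 -0.013] after turn [-0.099 -0.071 -0.014]
[-0.26067573 -0.02381228 -0.01565538]
```

```bash
python3 -m creep '[{"wx":0,"wy":0,"wz":0,"tx":0.04,"ty":0,"tz":0,"hand":1},{"wx":0,"wy":0,"wz":0,"tx":0,"ty":0,"tz":0,"hand":1}]' 80
for i in 1 2 3; do python3 -c "
from rig import *
read_camera('scene') if $i>1 else 0
s=state();print(s['ft_force'],s['tcp_pos'])"; done
```

```text
time_s: 13.45
tcp_pos: [554.7, 13.9, 74.7]
tcp_rot: [0.571, 0.418, 0.57, -0.417]
ft_force: [-3.7, -1.4, 18.5]
gripper_width: 15.0
[-3.67755519 -1.44197088 18.50657473] [554.71072349  13.88826297  74.66116281]
[-3.99597213 -0.50602593 18.41606946] [554.72556634  13.91116073  74.66282916]
[-3.93776696 -1.17611813 19.42692108] [554.70468072  13.90374068  74.65215908]
```

Bottomed at full travel, so I'll back off about 2 mm and turn clockwise.

```bash
python3 -m creep '[{"wx":0,"wy":0,"wz":0,"tx":-0.06,"ty":0,"tz":0,"hand":1},{"wx":0.02,"wy":0,"wz":0,"tx":0,"ty":0,"tz":0,"hand":1},{"wx":0.04,"wy":0,"wz":0,"tx":0,"ty":0,"tz":0,"hand":1},{"wx":0.04,"wy":0,"wz":0,"tx":0,"ty":0,"tz":0,"hand":1},{"wx":0,"wy":0,"wz":0,"tx":0,"ty":0,"tz":0,"hand":1}]' 80
python3 -c "
from h import *
plan([551,13.5,80],-72);print(state()['wrist_torque'])"
```

```text
time_s: 14.18
tcp_pos: [553.8, 14.1, 75.9]
tcp_rot: [-0.498, -0.502, -0.498, 0.502]
ft_force: [-1.2, -1.0, 7.3]
gripper_width: 14.7
t 14.18 tcp [553.8  14.1  75.9] q [-0.11  0.56  1.64  0.    0.94 -0.11] F [-1.2 -1.   7.3] w 14.7
axes x [-0.001  0.    -1.   ] y [ 1.    -0.007 -0.001]
turn/pi [3.976e-01 1.000e-04 2.000e-04]
shift before turn [-0.081 -0.056  0.012] after turn [-0.081 -0.006  0.057]
[-0.24065606  0.33533493 -0.0671526 ]
```

Turning freely with low torque. Continuing.

```bash
python3 -m creep '[{"wx":0.05,"wy":0,"wz":0,"tx":0,"ty":0,"tz":0,"hand":1},{"wx":0.05,"wy":0,"wz":0,"tx":0,"ty":0,"tz":0,"hand":1},{"wx":0.05,"wy":0,"wz":0,"tx":0,"ty":0,"tz":0,"hand":1},{"wx":0.05,"wy":0,"wz":0,"tx":0,"ty":0,"tz":0,"hand":1},{"wx":0.05,"wy":0,"wz":0,"tx":0,"ty":0,"tz":0,"hand":1},{"wx":0.05,"wy":0,"wz":0,"tx":0,"ty":0,"tz":0,"hand":1},{"wx":0.04,"wy":0,"wz":0,"tx":0,"ty":0,"tz":0,"hand":1},{"wx":0,"wy":0,"wz":0,"tx":0,"ty":0,"tz":0,"hand":1}]' 80
python3 -c "
from h import *
plan([551,13.5,80],-72);print(state()['wrist_torque'])"
```

```text
time_s: 15.18
tcp_pos: [552.8, 14.3, 75.5]
tcp_rot: [-0.173, -0.684, -0.174, 0.687]
ft_force: [-4.2, -1.7, 7.9]
gripper_width: 14.9
t 15.18 tcp [552.8  14.3  75.5] q [-0.11  0.56  1.64  0.    0.94  0.96] F [-4.2 -1.7  7.9] w 14.9
axes x [-0.003  0.    -1.   ] y [ 0.475 -0.88  -0.002]
turn/pi [0.0577 0.0009 0.0005]
shift before turn [-0.089 -0.002  0.039] after turn [-0.089  0.005  0.038]
[-0.11872361  0.74105443 -0.09153582]
```

```bash
python3 -m creep '[{"wx":0.03,"wy":0,"wz":0,"tx":0,"ty":0,"tz":0,"hand":1},{"wx":0.02,"wy":0,"wz":0,"tx":0,"ty":0,"tz":0,"hand":1},{"wx":0.02,"wy":0,"wz":0,"tx":0,"ty":0,"tz":0,"hand":1},{"wx":0,"wy":0,"wz":0,"tx":0,"ty":0,"tz":0,"hand":1}]' 80
python3 -c "
from h import *
plan([551,13.5,80],-72);print(state()['wrist_torque'])"
python3 -m creep '[{"wx":0.02,"wy":0,"wz":0,"tx":0,"ty":0,"tz":0,"hand":1},{"wx":0,"wy":0,"wz":0,"tx":0,"ty":0,"tz":0,"hand":1}]' 80
python3 -c "
from h import *
plan([551,13.5,80],-72);print(state()['wrist_torque'])"
```

```text
time_s: 15.68
tcp_pos: [552.6, 14.2, 75.5]
tcp_rot: [-0.098, -0.699, -0.098, 0.701]
ft_force: [-4.3, -0.1, 8.2]
gripper_width: 14.9
t 15.68 tcp [552.6  14.2  75.5] q [-0.11  0.56  1.64 -0.    0.94  1.18] F [-4.3 -0.1  8.2] w 14.9
axes x [-0.003 -0.    -1.   ] y [ 0.275 -0.961 -0.001]
turn/pi [-0.0114  0.0011  0.0002]
shift before turn [-0.09   0.005  0.036] after turn [-0.09   0.004  0.036]
[-0.1526569   0.8399122   0.88336811]
time_s: 15.92
tcp_pos: [552.7, 14.3, 75.6]
tcp_rot: [-0.078, -0.702, -0.077, 0.704]
ft_force: [-4.1, -0.7, 7.6]
gripper_width: 14.7
t 15.93 tcp [552.7  14.3  75.6] q [-0.11  0.56  1.64 -0.    0.94  1.24] F [-4.1 -0.7  7.6] w 14.7
axes x [-0.003 -0.001 -1.   ] y [ 0.218 -0.976  0.001]
turn/pi [-0.0301  0.0011 -0.0001]
shift before turn [-0.089  0.008  0.036] after turn [-0.089  0.004  0.037]
[-0.03830702  0.72634043  2.40654269]
```

The torque climbs to 2.4 N·m at about 92–95°, which is the end stop. I'll let it rise against the lips, release, retreat and look.

```bash
python3 -m creep '[{"wx":0,"wy":0,"wz":0,"tx":-0.08,"ty":0,"tz":0,"hand":1},{"wx":0,"wy":0,"wz":0,"tx":0,"ty":0,"tz":0,"hand":0.6},{"wx":0,"wy":0,"wz":0,"tx":0,"ty":0,"tz":0,"hand":0.5},{"wx":0,"wy":0,"wz":0,"tx":0,"ty":0,"tz":0,"hand":0.5},{"wx":0,"wy":0,"wz":0,"tx":-0.3,"ty":0,"tz":0,"hand":0.5},{"wx":0,"wy":0,"wz":0,"tx":-0.6,"ty":0,"tz":0,"hand":0.5},{"wx":0,"wy":0,"wz":0,"tx":-1,"ty":0,"tz":0,"hand":0.5},{"wx":0,"wy":0,"wz":0,"tx":-1,"ty":0,"tz":0,"hand":0.5}]' 20
python3 -m creep '[{"wx":0,"wy":0,"wz":0,"tx":-0.9,"ty":0,"tz":0,"hand":0.5},{"wx":0,"wy":0,"wz":0,"tx":-0.9,"ty":0.5,"tz":0,"hand":0.5},{"wx":0,"wy":0,"wz":0,"tx":-0.8,"ty":1,"tz":0,"hand":0.5},{"wx":0,"wy":0,"wz":0,"tx":0,"ty":1,"tz":0,"hand":0.5},{"wx":0,"wy":0,"wz":0,"tx":0,"ty":1,"tz":0,"hand":0.5},{"wx":0,"wy":0,"wz":0,"tx":0,"ty":1,"tz":0,"hand":0.5},{"wx":0,"wy":0,"wz":0,"tx":0,"ty":1,"tz":0,"hand":0.5},{"wx":0,"wy":0,"wz":0,"tx":0,"ty":0,"tz":0,"hand":0.5}]'
python3 - <<'E'
from h import *
a=read_camera('scene')[:,:,::-1];b=read_camera('top')[:,:,::-1]
cv2.imwrite('pics/s6.png',a);cv2.imwrite('pics/t6.png',b)
f=lambda i:np.clip(i.astype(float)*3-20,0,255).astype(np.uint8)
cv2.imwrite('pics/g6.png',f(np.hstack([cv2.resize(a[220:280,290:350],None,fx=6.5,fy=6.5,interpolation=2),cv2.resize(b[215:275,288:348],None,fx=6.5,fy=6.5,interpolation=2)])))
cv2.imwrite('pics/g7.png',cv2.resize(np.hstack([a,b]),(800,300)))
E
```

```text
time_s: 16.92
tcp_pos: [554.0, 14.1, 227.5]
tcp_rot: [0.075, 0.703, 0.075, -0.703]
ft_force: [1.5, 0.2, -0.3]
gripper_width: 42.8
time_s: 17.92
tcp_pos: [611.7, -257.0, 353.3]
tcp_rot: [-0.074, -0.703, -0.074, 0.704]
ft_force: [-0.2, 0.8, -0.7]
gripper_width: 42.8
```

View pics/g6.png

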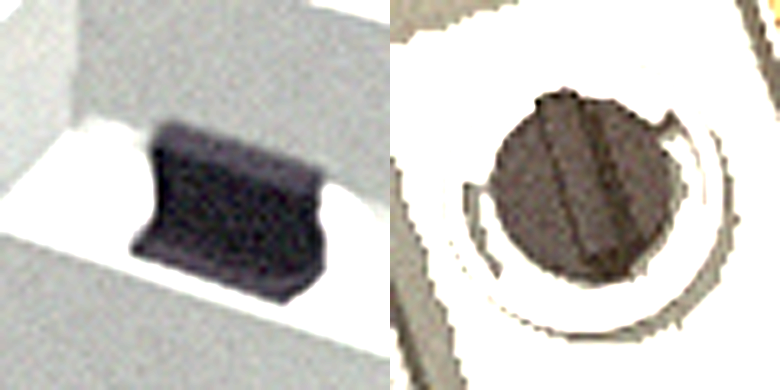

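View pics/g7.png

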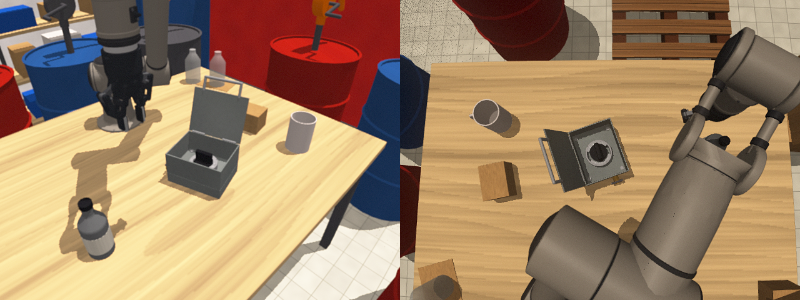

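The top view shows the bar along own y with both lug gaps empty. In the scene view its top sits about 2.5 px (6 mm) lower than before. The cover stands open, the bystanders are where they were, and the gripper is clear.

```bash
python3 -c "
from rig import *
print(hand_in())"
```

```text
the job is handed in; nothing more can be done
None
```

The cover is standing open at its stop and the cap is pressed down and locked. I handed the job in at about 18 s of the 51 s allowed; no verdict came back.

- **Cover:** I gripped the handle and swung it round until it stopped moving and the force rose to 28 N, then let go. The last pictures show it still standing open.
- **Cap:** I pressed it to the bottom of its travel, backed off slightly and turned it clockwise about 90° until the torque climbed to 2.4 N·m at the end stop. I then let it rise against the lips and released it.
- **Last checks:** The cap's bar lies along the box's own y and both lug gaps are empty. Its top is about 6 mm lower than at the start, where about 5 mm was expected. The bottle, carton and jug look undisturbed, and the gripper is clear.
- **Disagreements:** The two cameras placed the cap about 8 mm apart in x; I gripped in between and felt only about 1 N of side force. While swinging the cover, the vertical force reached 29 N because my estimate of the arc was a few millimetres off, so I corrected it on the way. The cap seemed less pressed by force than by distance moved, so I pressed a little further until it bottomed, at 18–19 N.

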